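# Paddle into the crowded slanting utensil trough

## Task

Take the small olive-wood stirring paddle out of its terracotta drying block and put it away, handle down and blade up, in the crowded slanting utensil trough, working its tapered handle in among the utensils already there and gently nudging them aside. Lower it by hand until its foot is down on the trough's floor, not dropped or forced, then let go. The other utensils stay in the trough, and the steamer tiers, tagine and ladle are left where they are.

Things in the scene. Friction and masses are not known exactly. Their poses are not given: they have to be found in the camera images.
- paddle: Pale olive-wood paddle, 200 mm long, about 90 g, loose. Origin: centre of the foot (bottom end of the handle); own z runs along it to the blade. Round handle 18 mm in diameter, lowest 30 mm tapering to a 6 mm wide foot. Flat blade from 140 to 200 mm along z: 44 mm wide (own x), 12 mm thick (own y). Starts handle down in the block, upright or leaning up to 5 deg.
- drying_block: Fixed terracotta block, 80 x 80 x 50 mm high, origin at the centre of its underside. A round upright hole 24 mm in diameter and 40 mm deep in the middle of its top holds the paddle, whose foot is thus 10 mm above the ledge.
- trough: Fixed aluminium open box leaning 30 deg from vertical, mouth towards the robot. Origin: centre of its inner floor, 32 mm above the ledge; own z up its depth and out of the mouth, y along its width, x across (away from the robot and up). Inside 96 mm (y) by 30 mm (x), 100 mm deep, walls 4 mm. Contents rest on the -x wall. Steel cheeks outside its y ends stay below the mouth.
- trough_mouth (a point): Centre of the trough's mouth, 100 mm from the inner floor along the trough's z.
- slotted_turner: One of 3 loose utensils standing in the trough, in any order along its y, 4 to 17 mm apart. Origin: centre of its flat foot; own z up to the head. Handle 24 mm (own x) by 18 mm (own y) by 105 mm. Its handle is black plastic; head: a flat steel slotted blade, 56 mm along own x, 4 mm along own y, from 104 to 144 mm. 70 g. Slides and leans along the trough's y when pushed.
- wooden_spoon: One of 3 loose utensils standing in the trough, in any order along its y, 4 to 17 mm apart. Origin: centre of its flat foot; own z up to the head. Handle 24 mm (own x) by 18 mm (own y) by 105 mm. It is of brown wood; head: a shallow round bowl, 44 mm across along own x and z, 10 mm along own y, from 100 to 144 mm. 60 g. Slides and leans along the trough's y when pushed.
- masher: One of 3 loose utensils standing in the trough, in any order along its y, 4 to 17 mm apart. Origin: centre of its flat foot; own z up to the head. Handle 24 mm (own x) by 18 mm (own y) by 105 mm. Its handle is dark wood; head: a 10 mm square steel neck, then a 52 mm (own x) by 12 mm (own y) by 8 mm crossbar, top at 143 mm. 80 g. Slides and leans along the trough's y when pushed.
- steamer_lower: Lower of two stacked aluminium steamer tiers, 170 mm in diameter (212 mm over the handles), 60 mm high, loose; origin at the centre of its underside. A bystander.
- steamer_upper: Upper steamer tier, same size, standing on the lower one. A bystander.
- tagine: Blue-glazed ceramic tagine with conical lid, 200 mm in diameter, 192 mm high, loose; origin at the centre of its underside. A bystander.
- ladle: Steel ladle lying on the ledge: bowl 76 mm in diameter and 28 mm high, origin at the centre of its underside; handle runs 190 mm from there along own -x. A bystander.

How it is judged (in metres and radians):
On the way, in this order (a step that is already met when the one before it is completed fails the run):
1. the paddle is held clear of the drying block, its foot over 70 mm above the ledge (height (world z) of paddle above 0.07 m and contact force between the fingers and paddle above 0.5 N), for 0.1 s.
2. still held in the fingers, the paddle's foot is inside the trough, within 30 mm of its floor (z of paddle in the frame of trough between -0.006 and 0.03 m and x of paddle in the frame of trough between -0.018 and 0.018 m and y of paddle in the frame of trough between -0.05 and 0.05 m and contact force between the fingers and paddle above 0.5 N), for 0.1 s.
At the end, for the whole second after the job is handed in: The paddle stands blade up inside the trough, its foot within 12 mm of the inner floor and its axis within 0.4 rad of the trough's and within 1.2 rad of vertical; the three other utensils still stand in the trough with their feet within 15 mm of its floor; all are at rest (under 0.02 m/s) (z of paddle in the frame of trough between -0.006 and 0.012 m and x of paddle in the frame of trough between -0.018 and 0.018 m and y of paddle in the frame of trough between -0.05 and 0.05 m and angle between the z axis of paddle and the z axis of trough, either way round below 0.4 rad and angle between paddle's own z axis and vertical below 1.2 rad and linear speed of each of paddle, slotted_turner, wooden_spoon, masher below 0.02 m/s and z of slotted_turner in the frame of trough between -0.006 and 0.015 m and x of slotted_turner in the frame of trough between -0.018 and 0.018 m and y of slotted_turner in the frame of trough between -0.05 and 0.05 m and z of wooden_spoon in the frame of trough between -0.006 and 0.015 m and x of wooden_spoon in the frame of trough between -0.018 and 0.018 m and y of wooden_spoon in the frame of trough between -0.05 and 0.05 m and z of masher in the frame of trough between -0.006 and 0.015 m and x of masher in the frame of trough between -0.018 and 0.018 m and y of masher in the frame of trough between -0.05 and 0.05 m); the robot touches nothing.
It fails at once if the paddle is pressed or dropped with more than 25 N on another utensil or on the trough (contact force between paddle and slotted_turner above 25 N or contact force between paddle and wooden_spoon above 25 N or contact force between paddle and masher above 25 N or contact force between paddle and trough above 25 N).
It fails at once if another utensil is lifted more than 40 mm off the trough's floor (z of any of slotted_turner, wooden_spoon, masher in the frame of trough above 0.04 m).
It fails at once if a steamer tier, the tagine or the ladle is moved more than 15 mm (distance of any of steamer_lower, steamer_upper, tagine, ladle from where it was at the start of the episode above 0.015 m).
It also fails if it takes over 58 s, if anything falls off the work surface, if the arm or the gripper's body presses on something with over 40 N, if the wrist force passes 120 N, or if a joint passes its speed limit or range.

## Robot

A 6-joint arm with a two-finger parallel gripper is mounted at the origin on the work surface. World frame = base frame: x ahead of the robot, y to its left, z up, the work surface at z = 0. Lengths are in mm, angles in degrees, forces in N, time in s.
With the tool pointing down it reaches from about 325 to 1000 mm from the base axis. Payload 5.1 kg.
Tool frame: the origin (TCP) lies between the finger pads; the fingertips stand ahead of it and the grasp point (between the pads) lies 6 mm ahead of it (manip.tcp_to_tips is the z of the fingertips in the tool frame, in mm); z points along the fingers, y is the line along which they close (so a half turn about z gives the same grasp; the last joint's range is limited). The gripper opens to 85 mm and grips with 20 to 120 N. Pads are 22 mm wide; open, the fingers measure 114 mm over their backs; the gripper's body (76 mm by 85 mm) begins 54 mm behind the grasp point. The pads swing forward as they close: fully open they stand 13 mm farther back than shut.
Start: joints at [-68.56, 7.093, 94.555, -0, 78.352, -4.733], TCP at [286.668, -583.357, 225.322] pointing down, gripper open.
Joint ranges: [-149.61, 149.61], [-58.7, 133.49], [1.44, 155.28], [-77.14, 257.14], [18.33, 153.61], [-166.67, 166.67]. Speed limits (degrees/s): [147.25, 147.25, 180, 180, 180, 180].

## Interface

Orientations are given as [roll, pitch, yaw] about the fixed x, y, z axes, in that order (R = Rz(yaw) Ry(pitch) Rx(roll)).
In Python, from bench import manip gives the robot as it stands.
- The arm moves only by the tool arm_command, never from a script. Its argument "commands" is text: rows parted by semicolons, each of 6 numbers parted by spaces: the shift along the world's x, y, z normalised to -1 to 1, where 1 is 600 mm, then the turn, a rotation vector about the world's x, y, z normalised to -1 to 1, where 1 is 90 degrees. In form: dx dy dz wx wy wz; .... A call has 1 to 8 rows; each row is the pose to reach, as a shift and turn from the pose commanded when the call began; what a row does not reach only later rows make up. A row lasts 1/12 s, in which the tool goes at most 41.7 mm and 7.16 degrees, less where a joint would pass 70% of its speed; a pose out of reach is approached as far as the arm can. A call with a number of a shift or a turn outside -1 to 1 is refused whole. A call with a gripper value outside its range is refused whole. "gripper" is the opening, from 0 (shut) to 1 (fully open), set as the call begins (left out, the last holds). The fingers move at their own pace and stop on an object; the grip force is fixed at half the most. Time passes only in rows, so rows that repeat a pose let the fingers close. It gives the time, the measured TCP pose, the force and the opening at its end, in the units of the state.
- manip.read_state(): the state, without advancing time (a new reading comes with each control period).
- manip.grab_frame(name): name is "side" or "top"; returns the picture (384x512x3 uint8, red, green, blue); there is no depth.
- manip.camera_info(name): a dict with "fx", "fy", "cx", "cy" (pixels), "k1" (the pictures are not rectified: a ray, as slopes to the right and down, at radius r is drawn at 1 + k1 r^2 times it, then the intrinsics apply), "view" (4x4, takes a point from world to camera coordinates). Camera axes: x right, y down, z forward; pixel columns grow to the right and rows downward; lengths in mm; the calibration is good to about 2 mm. A picture is of the moment at which its call begins. camera_info takes no time and is no camera call.
- manip.close_job(): hands the job in, once; it reports no verdict.
The state is a dict: "t": time; "joints": joint angles; "qd": joint speeds; "tau": joint torques, N m; "tcp_pos": TCP position; "tool_rot": TCP orientation; "force": force on the tool from outside, world axes, zero at the start; "wrist_torque": the same for the moment, N m; "grip_width": finger opening in mm.
Only numpy, scipy, OpenCV 4.12 (cv2) and the standard library are available. Lean on these libraries where they do the work, as an engineer would, in place of code of your own. Each camera call takes 0.05 s, during which the arm holds its last target. There are 200 camera calls.

## Working session

There is one attempt and no reset: what is moved stays moved. The work goes in short steps, Python scripts to look and compute and a tool call to move; the robot and the scene stay as the last step left them, time stands still between calls to the robot, and variables do not carry over. Pictures are saved under pics/ and viewed, on a budget of 10 in all, crops included, one or two more only if the job needs it, and the job is handed in when it is done.

Besides the shell and the picture viewer there is one more tool, called after "Emit:" by a JSON object that holds its "method" and its "body", one argument or row to a line. arm_command: Moves the arm, as the interface text tells. Its arguments: {"type":"object","properties":{"commands":{"type":"string"},"gripper":{"type":"number"}},"required":["commands"]}

```bash
ls; mkdir -p pics; python3 - <<'E'
from bench import manip
import cv2,numpy as np
np.set_printoptions(precision=4,suppress=True)
for n in("side","top"):
    f=manip.grab_frame(n);cv2.imwrite(f"pics/{n}0.png",f[:,:,::-1]);print(n,manip.camera_info(n))
print(manip.read_state(),manip.tcp_to_tips)
E
```

```text
pics
side {'fx': 400.4868744475859, 'fy': 400.4868744475859, 'cx': 257.4074672555347, 'cy': 197.95849202982447, 'k1': -0.12409329418226456, 'view': array([[  -0.9937,   -0.1119,    0.001 ,  638.6228],
       [  -0.0604,    0.5288,   -0.8466,   84.583 ],
       [   0.0942,   -0.8414,   -0.5322, 1105.9382],
       [   0.    ,    0.    ,    0.    ,    1.    ]])}
top {'fx': 364.271235371775, 'fy': 364.271235371775, 'cx': 251.8393319004477, 'cy': 186.70365060170664, 'k1': -0.028897837967590007, 'view': array([[  -0.0208,   -0.9995,    0.0229,   96.6051],
       [  -0.9894,    0.0172,   -0.1443,  652.3248],
       [   0.1439,   -0.0256,   -0.9893, 1045.5615],
       [   0.    ,    0.    ,    0.    ,    1.    ]])}
{'t': 0.1, 'joints': array([-68.5614,   7.1285,  94.6285,  -0.0007,  78.352 ,  -4.7345]), 'qd': array([ 0.0073, -0.0808, -0.195 ,  0.0245, -0.016 ,  0.0612]), 'tau': array([  0.0006, -42.493 , -36.6653,  -0.0001,   0.004 ,  -0.    ]), 'tcp_pos': array([ 286.4434, -582.8329,  224.1671]), 'tool_rot': array([-179.8913,   -0.0084,   26.1732]), 'force': array([-0.8026,  0.1897, -0.1017]), 'wrist_torque': array([-0.0207, -0.027 , -0.0047]), 'grip_width': 85.38357267541375} 25.0
```

View pics/side0.png

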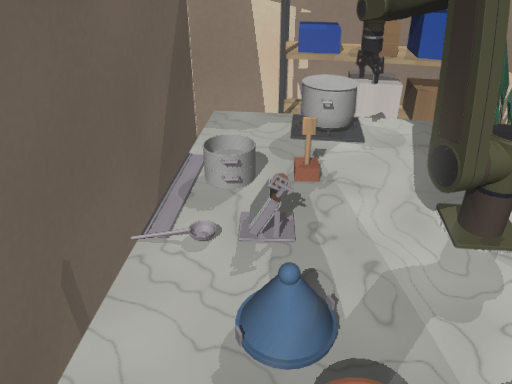

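View pics/top0.png

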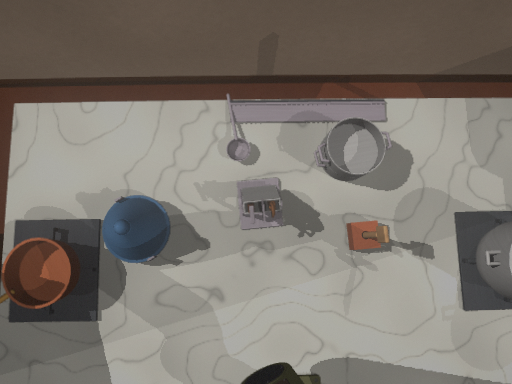

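The side view shows the paddle at about (308,145) in its block at (307,170), and the trough at about (268,210). In the top view the block is at (365,236) and the trough mouth at (262,207). I'll zoom in on both.

```bash
cat > h.py <<'E'
import numpy as np,cv2
from bench import manip
from scipy.optimize import least_squares
C={n:manip.camera_info(n) for n in("side","top")}
def proj(n,P):
    c=C[n];P=np.atleast_2d(P);q=P@c["view"][:3,:3].T+c["view"][:3,3]
    s=q[:,:2]/q[:,2:];s=s*(1+c["k1"]*(s**2).sum(1,keepdims=True))
    return s*[c["fx"],c["fy"]]+[c["cx"],c["cy"]]
def tri(ps,pt):
    return least_squares(lambda X:np.r_[proj("side",X)[0]-ps,proj("top",X)[0]-pt],[600,-100,50]).x
def onz(n,p,z):
    r=least_squares(lambda X:proj(n,[X[0],X[1],z])[0]-p,[600,-100]).x
    return np.r_[r,z]
def crop(im,x,y,w,h,k):
    o=cv2.resize(im[y:y+h,x:x+w],None,fx=k,fy=k,interpolation=cv2.INTER_CUBIC)
    for i in range(0,w,10): cv2.putText(o,str(x+i),(i*k,8),0,.3,(0,255,255),1);cv2.line(o,(i*k,10),(i*k,14),(0,255,255))
    for j in range(0,h,10): cv2.putText(o,str(y+j),(0,j*k+4),0,.3,(0,255,255),1)
    return o
E
python3 - <<'E'
from h import *
s=cv2.imread("pics/side0.png");t=cv2.imread("pics/top0.png")
a=np.hstack([crop(s,235,165,70,80,6),crop(s,285,110,40,80,6)])
cv2.imwrite("pics/c1.png",a[:600,:800])
b=np.hstack([crop(t,230,170,62,65,7),crop(t,340,210,52,65,7)])
cv2.imwrite("pics/c2.png",b[:600,:800])
E
```

```text
(no output)
```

View pics/c1.png

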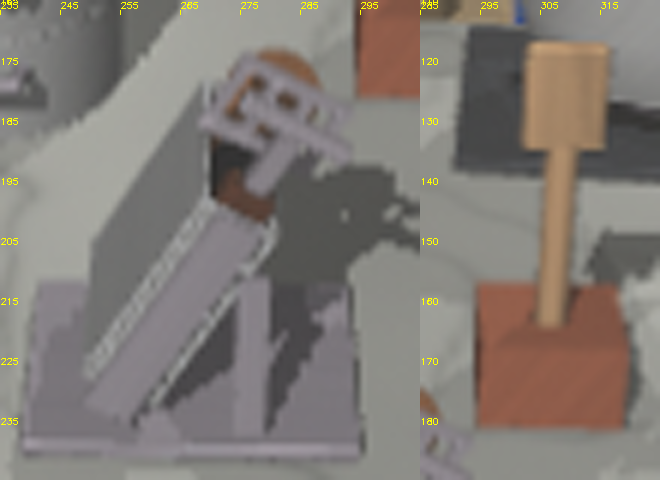

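View pics/c2.png

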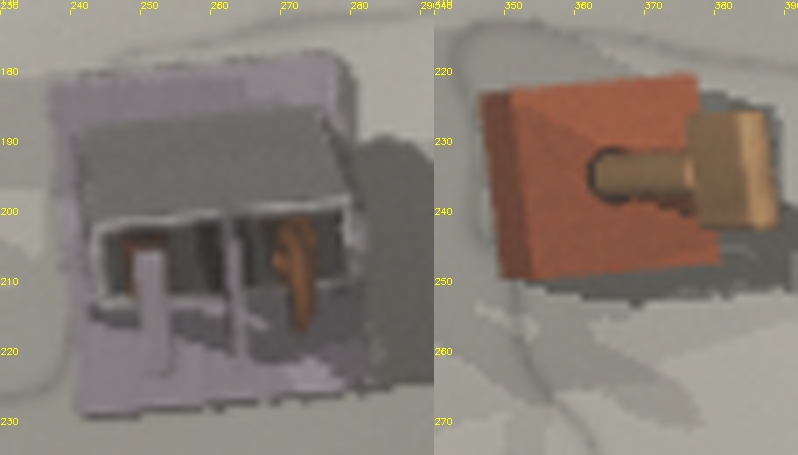

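Top view, left to right (so from +y to −y): masher (bar x≈251), turner (x≈263) and spoon (x≈271). The mouth rim corners are at roughly (243,202), (279,198), (244,213) and (280,211). The blade's end face is centred near (385,234). Next I'll fit the poses.

```bash
cat >> h.py <<'E'
from scipy.spatial.transform import Rotation as R
def TR(yaw): return (R.from_euler('z',yaw,degrees=True)*R.from_euler('y',-30,degrees=True)).as_matrix()
def tpt(p,L): return np.array([p[0],p[1],32])+np.atleast_2d(L)@TR(p[2]).T
E
python3 - <<'E'
from h import *
np.set_printoptions(precision=1,suppress=True)
L=[[19,52,100],[19,-52,100],[-19,52,100],[-19,-52,100]]
T=np.array([[243,202.5],[279.5,198.3],[244,213.5],[280,211]])
S=np.array([[269.5,198.5],[269,181],[280.5,203]]);LS=[L[0],L[1],L[2]]
for w in (0,1):
    f=lambda p:np.r_[(proj("top",tpt(p,L))-T).ravel(),w*(proj("side",tpt(p,LS))-S).ravel()]
    r=least_squares(f,[600,-50,0]);print("trough",r.x,f(r.x))
p=r.x
B=np.array([[351,223],[377,220.5],[380.5,247],[353.5,250]])
def bp(q):
    c=np.array([[40,40],[40,-40],[-40,-40],[-40,40]])@R.from_euler('z',q[2],degrees=True).as_matrix()[:2,:2].T
    return np.c_[c+q[:2],np.full(4,50)]
g=lambda q:(proj("top",bp(q))-B).ravel()
q=least_squares(g,[550,-330,0]).x;print("block",q,g(q))
print("block side",proj("side",bp(q)))
# paddle: foot centre ~, axis, yaw ; blade top corners
tt=tri([309.3,117.8],[385,234]);print("tip",tt,proj("side",tt),proj("top",tt))
for z in(205,210):print(onz("top",[385,234],z),onz("side",[309.3,117.8],z))
a=onz("top",[384,226],210);b=onz("top",[385.8,242.3],210);print("blade dir",a-b,np.linalg.norm(a-b))
print("blade bot side",proj("side",[q[0],q[1],150]))
# utensil handles at mouth depth z=100, front x
for n,px in dict(m0=[246.5,208],m1=[252.8,208],t0=[258,208],t1=[264.5,208],s0=[268,208],s1=[274.3,208],L=[245,208],R=[278.5,205],mh=[251,206],mh2=[252,223],th=[262.3,200],th2=[264.3,220],sh=[272,216]).items():
    zz=135 if 'h' in n else 100
    s=least_squares(lambda u:proj("top",tpt(p,[u[0],u[1],zz]))[0]-px,[0,0]).x;print(n,s)
E
```

```text
trough [637.8  63.5   4.2] [-0.5 -0.7  0.5  0.1 -0.5  0.7  0.5 -0.2 -0.  -0.   0.  -0.   0.   0. ]
trough [638.5  64.5   4.4] [-0.8 -0.8  0.1 -0.2 -0.7  0.5  0.3 -0.5 -0.6 -0.6  0.3 -3.4  1.4  1.6]
block [ 503.  -249.4    3.7] [-0.4 -0.3 -0.  -0.1  0.   0.5  0.4 -0.1]
block side [[295.7 167.4]
 [294.9 156.5]
 [318.2 157.1]
 [320.2 168. ]]
tip [ 504.7 -246.8  207.4] [[309.8 117.8]] [[385.  233.6]]
[ 503.6 -247.6  205. ] [ 506.2 -253.4  205. ]
[ 503.6 -245.7  210. ] [ 506.5 -240.1  210. ]
blade dir [40.9  1.7  0. ] 40.980845646571225
blade bot side [[309.2 134.4]]
m0 [-1.4 41.6]
m1 [-3.3 24.2]
t0 [-4.8  9.8]
t1 [-6.7 -8.3]
s0 [ -7.8 -18.1]
s1 [ -9.6 -35.7]
L [-1.  45.8]
R [ -1.7 -47.9]
mh [19.5 29.8]
mh2 [-31.4  30.9]
th [33.8 -1.4]
th2 [-25.9  -3.1]
sh [-16.1 -24.6]
```

The fits agree. The trough is at (638,64), yaw 4.3°. The paddle is nearly upright at (504,−248) with the blade along x, yaw about 4°. The gap between masher and turner, at local y from 10 to 24, is the widest, so I'll aim for y≈16. Now I'll move above the paddle.

Emit:
{"method": "arm_command", "body": {
  "commands": "0 0 0.08 0 0 0;0 0 0.08 0 0 -0.08;0.36 0.56 0.08 0 0 -0.25;0.36 0.56 0.08 0 0 -0.25;0.36 0.56 0.08 0 0 -0.25;0.36 0.56 0.08 0 0 -0.25;0.36 0.56 0.08 0 0 -0.25;0.36 0.56 0.08 0 0 -0.25",
  "gripper": 1
}}

```text
t: 0.77
tcp_pos: [422.3, -371.1, 272.8]
tool_rot: [-180.0, 0.0, 3.6]
force: [0.3, 0.2, 0.1]
grip_width: 85.3
```

Emit:
{"method": "arm_command", "body": {
  "commands": "0.135 0.208 0 0 0 0;0.135 0.208 0 0 0 0;0.135 0.208 0 0 0 0;0.135 0.208 0 0 0 0;0.135 0.208 0 0 0 0;0.135 0.208 0 0 0 0"
}}

```text
t: 1.27
tcp_pos: [503.2, -247.1, 272.8]
tool_rot: [-180.0, 0.1, 3.8]
force: [1.1, -0.2, -0.2]
grip_width: 85.6
```

```bash
python3 - <<'E'
from h import *
st=manip.read_state();print(st["t"],st["tcp_pos"],st["tool_rot"])
s=manip.grab_frame("side")[:,:,::-1].copy();t=manip.grab_frame("top")[:,:,::-1].copy()
print(proj("side",st["tcp_pos"]),proj("top",st["tcp_pos"]))
cv2.imwrite("pics/c3.png",np.hstack([crop(s,280,85,60,100,6),crop(t,340,190,60,100,6)])[:600,:800])
E
```

```text
1.2667 [ 503.16321856 -247.07632107  272.8006758 ] [-1.79989289e+02  5.40674644e-02  3.83736165e+00]
[[311.69602496  97.75173022]] [[395.79264089 233.73547729]]
```

View pics/c3.png

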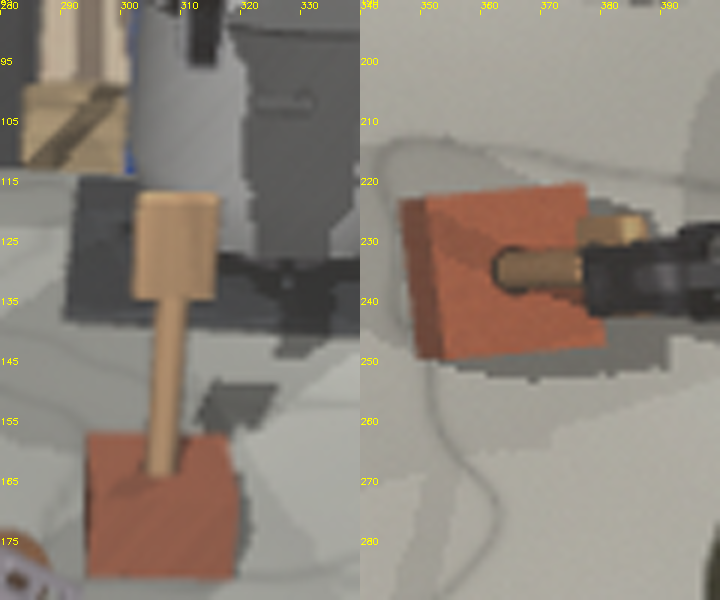

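```bash
python3 - <<'E'
from h import *
np.set_printoptions(precision=1,suppress=True)
t=np.array([503.2,-247.1,0])
for y in(43,57,-43,-57):
  for z in(250,262,285): P=t+[0,y,z];print(y,z,proj("side",P),proj("top",P))
s=cv2.cvtColor(manip.grab_frame("side"),cv2.COLOR_RGB2BGR);cv2.imwrite("pics/c4.png",crop(s,230,30,130,95,6))
E
```

```text
43 250 [[311.3 109.5]] [[374.4 234.3]]
43 262 [[311.5 105.7]] [[376.2 234.2]]
43 285 [[312.   98.3]] [[379.8 234.1]]
57 250 [[311.3 111.1]] [[368.7 234.4]]
57 262 [[311.6 107.3]] [[370.4 234.4]]
57 285 [[312.1  99.8]] [[373.8 234.2]]
-43 250 [[311.1 100.5]] [[409.3 233.5]]
-43 262 [[311.4  96.8]] [[411.6 233.4]]
-43 285 [[311.9  89.8]] [[416.  233.2]]
-57 250 [[311.1  99.1]] [[414.9 233.3]]
-57 262 [[311.4  95.5]] [[417.3 233.2]]
-57 285 [[311.8  88.5]] [[421.9 233. ]]
```

View pics/c4.png

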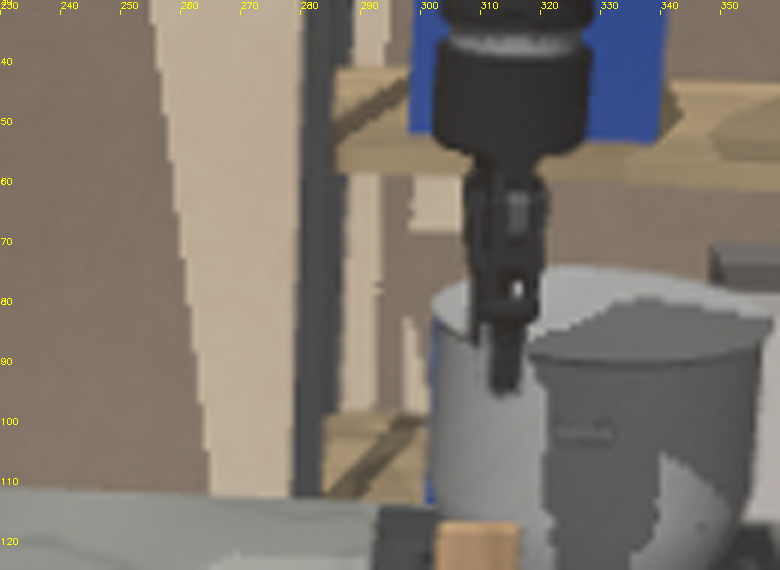

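The near fingertip shows at row 95.5, where the open-gripper geometry predicts about 105, so the tips look roughly 30 mm higher than expected. Before trusting the grasp height I'll close the gripper here in free air and measure where the tips sit.

Emit:
{"method": "arm_command", "body": {
  "commands": "0 0 0 0 0 0;0 0 0 0 0 0;0 0 0 0 0 0;0 0 0 0 0 0;0 0 0 0 0 0;0 0 0 0 0 0;0 0 0 0 0 0;0 0 0 0 0 0",
  "gripper": 0
}}

```text
t: 2.08
tcp_pos: [502.8, -248.3, 273.3]
tool_rot: [-180.0, 0.0, 3.7]
force: [0.4, 1.1, 0.7]
grip_width: 0.4
```

```bash
python3 - <<'E'
from h import *
np.set_printoptions(precision=1,suppress=True)
st=manip.read_state();t=st["tcp_pos"];print(st["t"],t,st["tool_rot"],st["grip_width"])
for dz in(0,-6,-25):print(dz,proj("side",t+[0,0,dz]),proj("top",t+[0,0,dz]))
s=cv2.cvtColor(manip.grab_frame("side"),cv2.COLOR_RGB2BGR);u=cv2.cvtColor(manip.grab_frame("top"),cv2.COLOR_RGB2BGR)
cv2.imwrite("pics/c5.png",np.hstack([crop(s,280,40,60,95,6),crop(u,350,190,70,95,6)]))
print(proj("side",[289.3-19*.0,-582.8,200]), proj("side",[286.4,-582.8,224]))
E
```

```text
2.0833 [ 502.8 -248.3  273.3] [-180.     0.     3.7] 0.3748937894929277
0 [[311.8  97.5]] [[396.4 233.9]]
-6 [[311.7  99.4]] [[395.3 233.9]]
-25 [[311.3 105.3]] [[392.1 234. ]]
[[365.3  91.6]] [[366.9  85.6]]
```

View pics/c5.png

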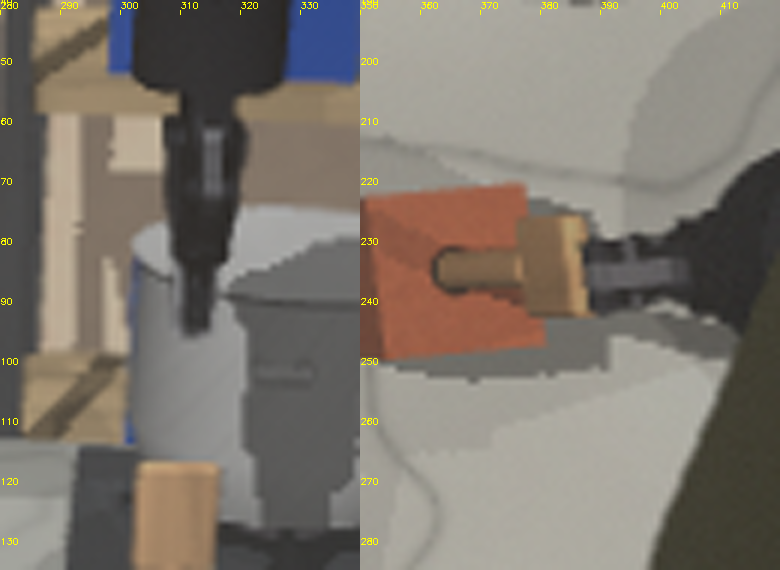

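Closed, the tips show at row 95.5, which is z≈278, while the description puts them at 248. A pinch at TCP z≈212 will decide it: 12 mm between the fingers means the description is right, 0 means the picture is.

Emit:
{"method": "arm_command", "body": {
  "commands": "0 0 0 0 0 0;0 0 0 0 0 0;0 0 0 0 0 0;0 0 0 0 0 0;0 0 -0.04 0 0 0;0 0 -0.07 0 0 0;0 0 -0.1 0 0 0;0 0 -0.1 0 0 0",
  "gripper": 0.6
}}

```text
t: 2.85
tcp_pos: [500.8, -247.0, 208.7]
tool_rot: [-179.7, 0.4, 3.7]
force: [0.1, 0.7, -0.9]
grip_width: 51.4
```

Emit:
{"method": "arm_command", "body": {
  "commands": "0 0 0 0 0 0;0 0 0 0 0 0;0 0 0 0 0 0;0 0 0 0 0 0;0 0 0 0 0 0;0 0 0 0 0 0",
  "gripper": 0
}}

```text
t: 3.35
tcp_pos: [503.2, -248.5, 214.2]
tool_rot: [180.0, -0.1, 3.7]
force: [0.0, -0.1, 0.4]
grip_width: 0.1
```

```bash
python3 - <<'E'
from h import *
s=cv2.cvtColor(manip.grab_frame("side"),cv2.COLOR_RGB2BGR)
st=manip.read_state();print(st["tcp_pos"],st["grip_width"],st["force"])
cv2.imwrite("pics/c6.png",crop(s,280,60,60,95,6))
E
```

```text
[ 503.07040183 -248.39121627  213.92139569] 0.4142721576129149 [ 0.5587353   0.20129905 -0.5703442 ]
```

View pics/c6.png

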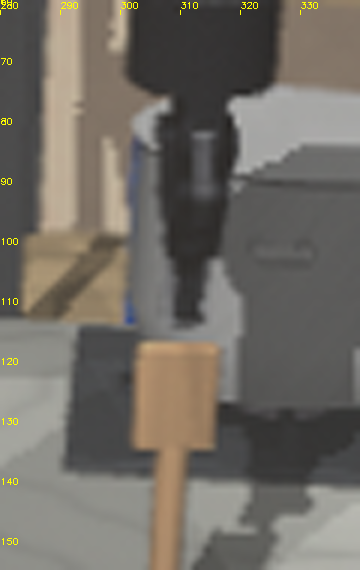

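Confirmed: the pinch closed on nothing, and the picture shows the tips at row 114, about 6 mm behind the reported TCP. The tool is effectively about 31 mm shorter than described, so the true grasp point is about TCP+25 mm back along the tool axis. I'll grasp with the TCP at z≈162.

Emit:
{"method": "arm_command", "body": {
  "commands": "0 0 0 0 0 0;0 0 0 0 0 0;0 0 0 0 0 0;0 0 -0.02 0 0 0;0 0 -0.05 0 0 0;0 0 -0.085 0 0 0;0 0 -0.085 0 0 0;0 0 -0.085 0 0 0",
  "gripper": 0.6
}}

```text
t: 4.07
tcp_pos: [501.7, -247.6, 160.2]
tool_rot: [-179.9, 0.2, 3.7]
force: [-0.7, -0.9, 0.6]
grip_width: 51.4
```

Emit:
{"method": "arm_command", "body": {
  "commands": "0 0 0 0 0 0;0 0 0 0 0 0;0 0 0 0 0 0;0 0 0 0 0 0;0 0 0 0 0 0;0 0 0 0 0 0;0 0 0 0 0 0",
  "gripper": 0
}}

```text
t: 4.65
tcp_pos: [503.6, -248.6, 163.8]
tool_rot: [179.9, -0.1, 3.7]
force: [-1.0, 0.9, 6.9]
grip_width: 11.1
```

The grip holds the blade (11 mm wide). Now I'll lift straight out of the block.

Emit:
{"method": "arm_command", "body": {
  "commands": "0 0 0.02 0 0 0;0 0 0.05 0 0 0;0 0 0.09 0 0 0;0 0 0.14 0 0 0;0 0 0.2 0 0 0;0 0 0.26 0 0 0;0 0 0.27 0 0 0;0 0 0.27 0 0 0"
}}

```text
t: 5.32
tcp_pos: [503.9, -249.1, 328.9]
tool_rot: [179.7, -0.3, 3.7]
force: [0.3, -0.0, -1.4]
grip_width: 11.1
```

Emit:
{"method": "arm_command", "body": {
  "commands": "-0.063 0.05 0 0.006 -0.08 0;-0.063 0.1 0 0.012 -0.16 0;-0.063 0.16 0 0.018 -0.24 0;-0.063 0.22 0 0.025 -0.332 0.007;-0.063 0.28 0 0.025 -0.332 0.007;-0.063 0.34 0 0.025 -0.332 0.007;-0.063 0.4 0 0.025 -0.332 0.007;-0.063 0.46 0 0.025 -0.332 0.007"
}}

```text
t: 5.98
tcp_pos: [463.5, 28.9, 321.4]
tool_rot: [-179.8, -29.8, 4.2]
force: [0.9, 1.8, -0.3]
grip_width: 11.6
```

Emit:
{"method": "arm_command", "body": {
  "commands": "0 0.03 0 0 0 0;0 0.065 0 0 0 0;0 0.065 0 0 0 0;0 0.065 0 0 0 0;0 0.065 0 0 0 0;0 0.065 0 0 0 0"
}}

```text
t: 6.48
tcp_pos: [464.9, 65.8, 323.1]
tool_rot: [-179.8, -29.9, 4.2]
force: [-0.8, 0.0, -0.2]
grip_width: 11.7
```

```bash
python3 - <<'E'
from h import *
np.set_printoptions(precision=1,suppress=True)
st=manip.read_state();t=st["tcp_pos"];M=R.from_euler('xyz',st["tool_rot"],degrees=True).as_matrix();print(st["t"],t,st["tool_rot"],st["force"])
for d in(-6,94,124,154):P=t+M[:,2]*d;print(d,P,proj("side",P),proj("top",P), (P-[638,64,32])@TR(4.3))
s=cv2.cvtColor(manip.grab_frame("side"),cv2.COLOR_RGB2BGR);u=cv2.cvtColor(manip.grab_frame("top"),cv2.COLOR_RGB2BGR)
cv2.imwrite("pics/c7.png",np.hstack([crop(s,235,125,75,110,5),crop(u,230,185,75,110,5)]))
E
```

```text
6.4833 [464.9  65.8 323.1] [-179.8  -29.9    4.2] [-0.8  0.  -0.2]
-6 [461.9  65.6 328.3] [[331.9 117.5]] [[265.3 255.8]] [ -3.8  14.8 344.3]
94 [511.5  69.5 241.6] [[308.1 150.9]] [[261.  233.4]] [ -4.1  15.  244.3]
124 [526.4  70.7 215.5] [[301.3 160.4]] [[259.9 227.5]] [ -4.2  15.  214.3]
154 [541.3  71.9 189.5] [[294.7 169.6]] [[258.8 222.1]] [ -4.3  15.1 184.3]
```

View pics/c7.png

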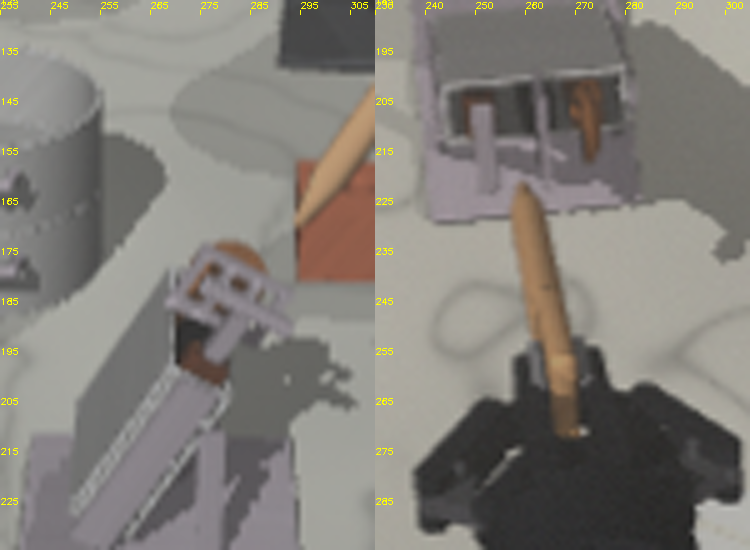

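The foot shows at side (293,170) and top (258,221), within about 2 px of prediction, so the offset lies along the tool axis as assumed. The handle lines up with the gap between masher and turner. I'll lower it along the trough axis to just above the mouth.

Emit:
{"method": "arm_command", "body": {
  "commands": "0.015 0.001 -0.026 0 0 0;0.03 0.002 -0.052 0 0 0;0.045 0.0035 -0.078 0 0 0;0.06 0.0045 -0.104 0 0 0;0.06 0.0045 -0.104 0 0 0;0.06 0.0045 -0.104 0 0 0"
}}

```text
t: 7.08
tcp_pos: [500.6, 68.6, 260.6]
tool_rot: [-179.8, -29.8, 4.2]
force: [0.5, 0.8, -0.0]
grip_width: 11.4
```

```bash
cat > look.py <<'E'
from h import *
import sys
np.set_printoptions(precision=1,suppress=True)
st=manip.read_state();t=st["tcp_pos"];M=R.from_euler('xyz',st["tool_rot"],degrees=True).as_matrix();print(st["t"],t,st["tool_rot"],st["force"])
for d in(0,124,154):P=t+M[:,2]*d;print(d,proj("side",P),proj("top",P),(P-[638,64,32])@TR(4.3))
s=cv2.cvtColor(manip.grab_frame("side"),cv2.COLOR_RGB2BGR);u=cv2.cvtColor(manip.grab_frame("top"),cv2.COLOR_RGB2BGR)
cv2.imwrite(sys.argv[1],np.hstack([crop(s,255,140,60,75,6),crop(u,235,180,60,75,6)]))
E
python3 look.py pics/c8.png
```

```text
7.0833 [500.6  68.6 260.6] [-179.8  -29.8    4.2] [ 0.5  0.8 -0. ]
0 [[313.1 143.8]] [[261.8 237.9]] [ -4.   14.9 266.3]
124 [[285.8 182.2]] [[257.4 214.9]] [ -4.5  15.2 142.3]
154 [[279.6 190.9]] [[256.5 210.2]] [ -4.6  15.3 112.3]
```

View pics/c8.png

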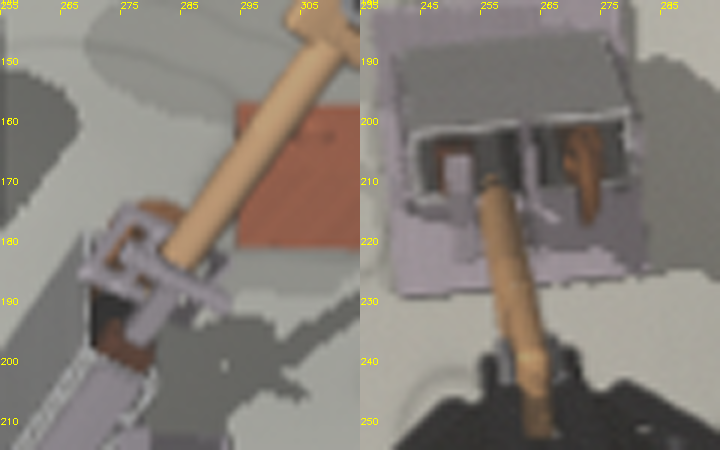

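The foot at top (255.5,209) is centred between the masher handle (edge 252.8) and the turner handle (edge 258). I'll lower gently in steps and watch the force.

Emit:
{"method": "arm_command", "body": {
  "commands": "0.004 -0.0005 -0.007 0 0 0;0.008 -0.0005 -0.014 0 0 0;0.012 -0.0005 -0.021 0 0 0;0.016 0 -0.028 0 0 0;0.02 0.0005 -0.035 0 0 0;0.02 0.0005 -0.035 0 0 0"
}}

```text
t: 7.68
tcp_pos: [512.8, 69.8, 239.2]
tool_rot: [-179.8, -29.8, 4.3]
force: [-0.1, 0.1, -1.6]
grip_width: 11.2
```

Emit:
{"method": "arm_command", "body": {
  "commands": "0.003 0.0002 -0.0052 0 0 0;0.006 0.0004 -0.0104 0 0 0;0.009 0.0007 -0.0156 0 0 0;0.012 0.0009 -0.0208 0 0 0;0.015 0.0011 -0.026 0 0 0;0.015 0.0011 -0.026 0 0 0"
}}

```text
t: 8.18
tcp_pos: [521.9, 70.4, 224.2]
tool_rot: [-179.8, -29.9, 4.3]
force: [0.7, 0.3, -1.6]
grip_width: 11.2
```

Emit:
{"method": "arm_command", "body": {
  "commands": "0.003 0.0002 -0.0052 0 0 0;0.006 0.0004 -0.0104 0 0 0;0.009 0.0007 -0.0156 0 0 0;0.012 0.0009 -0.0208 0 0 0;0.015 0.0011 -0.026 0 0 0;0.015 0.0011 -0.026 0 0 0"
}}

```text
t: 8.68
tcp_pos: [530.9, 71.0, 208.6]
tool_rot: [-179.8, -29.9, 4.3]
force: [-0.1, 0.5, -1.4]
grip_width: 11.1
```

Emit:
{"method": "arm_command", "body": {
  "commands": "0.003 0.0002 -0.0052 0 0 0;0.006 0.0004 -0.0104 0 0 0;0.009 0.0007 -0.0156 0 0 0;0.012 0.0009 -0.0208 0 0 0;0.015 0.0011 -0.026 0 0 0;0.015 0.0011 -0.026 0 0 0"
}}

```text
t: 9.18
tcp_pos: [539.9, 71.7, 193.1]
tool_rot: [-179.8, -29.9, 4.3]
force: [0.6, 0.4, -1.1]
grip_width: 11.3
```

```bash
python3 look.py pics/c9.png
```

```text
9.1833 [539.9  71.7 193.1] [-179.8  -29.9    4.3] [ 0.6  0.4 -1.1]
0 [[295.3 168.4]] [[258.9 222.5]] [ -3.7  15.1 188.1]
124 [[269.7 204.2]] [[255.1 202.8]] [-3.9 15.4 64.1]
154 [[263.9 212.3]] [[254.3 198.6]] [-4.  15.5 34.1]
```

View pics/c9.png

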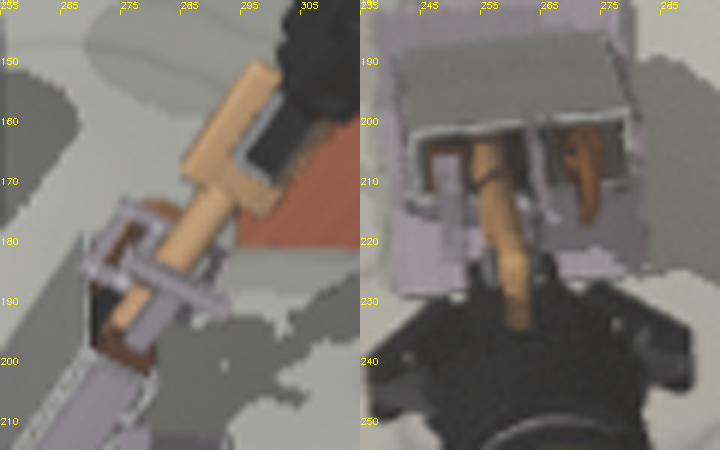

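The handle is in the gap with low force, and the foot should be about 34 mm off the floor. I'll keep going in smaller steps towards contact.

Emit:
{"method": "arm_command", "body": {
  "commands": "0.003 0.0002 -0.0052 0 0 0;0.006 0.0004 -0.0104 0 0 0;0.009 0.0007 -0.0156 0 0 0;0.012 0.0009 -0.0208 0 0 0;0.015 0.0011 -0.026 0 0 0;0.015 0.0011 -0.026 0 0 0"
}}

```text
t: 9.78
tcp_pos: [549.0, 72.4, 177.5]
tool_rot: [-179.8, -29.9, 4.3]
force: [0.4, 0.7, -0.8]
grip_width: 11.3
```

Emit:
{"method": "arm_command", "body": {
  "commands": "0.002 0.0001 -0.0035 0 0 0;0.004 0.0003 -0.007 0 0 0;0.006 0.0004 -0.0104 0 0 0;0.006 0.0004 -0.0104 0 0 0;0.006 0.0004 -0.0104 0 0 0"
}}

```text
t: 10.2
tcp_pos: [552.6, 72.6, 172.1]
tool_rot: [-179.8, -29.9, 4.3]
force: [0.6, -0.2, -1.1]
grip_width: 11.1
```

Emit:
{"method": "arm_command", "body": {
  "commands": "0.001 0.0001 -0.0017 0 0 0;0.002 0.0001 -0.0035 0 0 0;0.003 0.0002 -0.0052 0 0 0;0.003 0.0002 -0.0052 0 0 0"
}}

```text
t: 10.53
tcp_pos: [554.6, 72.7, 169.1]
tool_rot: [-179.8, -30.0, 4.3]
force: [0.5, 0.3, -0.9]
grip_width: 11.4
```

Emit:
{"method": "arm_command", "body": {
  "commands": "0.001 0.0001 -0.0014 0 0 0;0.0017 0.0001 -0.0029 0 0 0;0.0017 0.0001 -0.0029 0 0 0;0.0017 0.0001 -0.0029 0 0 0"
}}

```text
t: 10.87
tcp_pos: [555.5, 72.8, 167.4]
tool_rot: [-179.8, -30.0, 4.3]
force: [-0.6, 0.9, -1.1]
grip_width: 11.5
```

Emit:
{"method": "arm_command", "body": {
  "commands": "0.0008 0 -0.0014 0 0 0;0.0017 0.0001 -0.0029 0 0 0;0.0017 0.0001 -0.0029 0 0 0;0.0017 0.0001 -0.0029 0 0 0"
}}

```text
t: 11.2
tcp_pos: [556.5, 72.9, 165.6]
tool_rot: [-179.8, -30.0, 4.3]
force: [1.0, -0.9, -1.4]
grip_width: 11.7
```

Emit:
{"method": "arm_command", "body": {
  "commands": "0.0008 0 -0.0014 0 0 0;0.0017 0.0001 -0.0029 0 0 0;0.0017 0.0001 -0.0029 0 0 0;0.0017 0.0001 -0.0029 0 0 0"
}}

```text
t: 11.53
tcp_pos: [557.5, 72.9, 163.8]
tool_rot: [-179.8, -30.0, 4.3]
force: [0.3, -0.4, -1.0]
grip_width: 11.3
```

Emit:
{"method": "arm_command", "body": {
  "commands": "0.0004 0 -0.0007 0 0 0;0.0008 0 -0.0014 0 0 0;0.0008 0 -0.0014 0 0 0;0.0008 0 -0.0014 0 0 0"
}}

```text
t: 11.87
tcp_pos: [558.0, 73.0, 163.4]
tool_rot: [-179.8, -30.0, 4.3]
force: [-1.8, 0.2, 2.8]
grip_width: 11.5
```

Emit:
{"method": "arm_command", "body": {
  "commands": "0.0004 0 -0.0007 0 0 0;0.0008 0 -0.0014 0 0 0;0.0008 0 -0.0014 0 0 0;0.0008 0 -0.0014 0 0 0"
}}

```text
t: 12.2
tcp_pos: [558.6, 73.0, 163.5]
tool_rot: [-179.8, -30.0, 4.3]
force: [-7.4, -1.1, 8.3]
grip_width: 11.1
```

The force rises along the trough axis to about 11 N right where the floor is expected, so the foot is down. I'll ease off slightly, look once, then let go.

Emit:
{"method": "arm_command", "body": {
  "commands": "-0.0006 0 0.001 0 0 0;-0.0006 0 0.001 0 0 0"
}}

```text
t: 12.37
tcp_pos: [558.2, 73.0, 163.4]
tool_rot: [-179.8, -30.0, 4.3]
force: [-3.4, -0.4, 5.5]
grip_width: 11.1
```

```bash
python3 look.py pics/c10.png
```

```text
12.3667 [558.2  73.  163.4] [-179.8  -30.     4.3] [-3.4 -0.4  5.5]
0 [[287.5 178.6]] [[257.8 216.1]] [ -2.6  14.9 153.3]
124 [[262.6 213.3]] [[254.2 197.6]] [-2.6 15.3 29.3]
154 [[257.  221.1]] [[253.5 193.7]] [-2.6 15.4 -0.7]
```

View pics/c10.png

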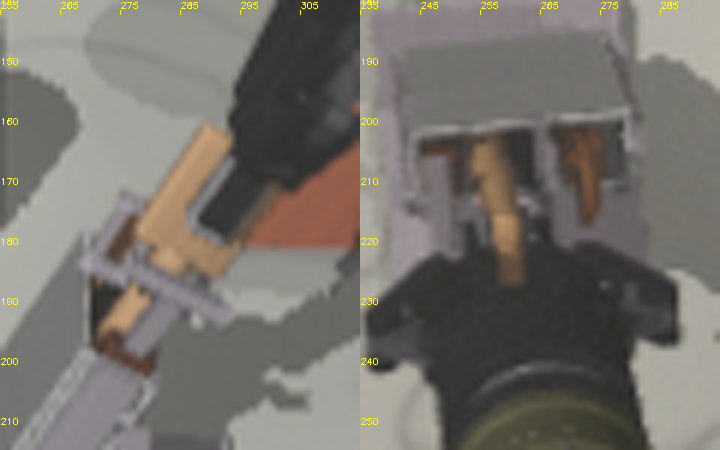

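The fitted foot position is z≈−0.7 mm and y≈15, with the blade standing just above the other heads and those still in place. Releasing now, then backing out along the trough axis.

Emit:
{"method": "arm_command", "body": {
  "commands": "0 0 0 0 0 0;0 0 0 0 0 0;0 0 0 0 0 0;0 0 0 0 0 0;0 0 0 0 0 0;0 0 0 0 0 0",
  "gripper": 0.35
}}

```text
t: 12.97
tcp_pos: [558.1, 72.9, 162.6]
tool_rot: [-179.8, -30.0, 4.3]
force: [0.6, 0.0, -0.0]
grip_width: 29.9
```

Emit:
{"method": "arm_command", "body": {
  "commands": "-0.005 -0.0004 0.0087 0 0 0;-0.015 -0.001 0.026 0 0 0;-0.03 -0.002 0.052 0 0 0;-0.05 -0.004 0.087 0 0 0;-0.075 -0.006 0.13 0 0 0;-0.1 -0.008 0.174 0 0 0;-0.13 -0.01 0.226 0 0 0;-0.15 -0.011 0.26 0 0 0"
}}

```text
t: 13.63
tcp_pos: [467.3, 66.3, 323.0]
tool_rot: [-179.8, -30.2, 4.3]
force: [0.0, -1.3, -0.6]
grip_width: 29.9
```

```bash
python3 look.py pics/c11.png
```

```text
13.6333 [467.3  66.3 323. ] [-179.8  -30.2    4.3] [ 0.  -1.3 -0.6]
0 [[329.3 119.6]] [[264.7 253.1]] [ -1.7  15.1 337. ]
124 [[300.  160.3]] [[259.6 226.3]] [ -1.2  15.4 213. ]
154 [[293.4 169.5]] [[258.5 220.7]] [ -1.1  15.5 183. ]
```

View pics/c11.png

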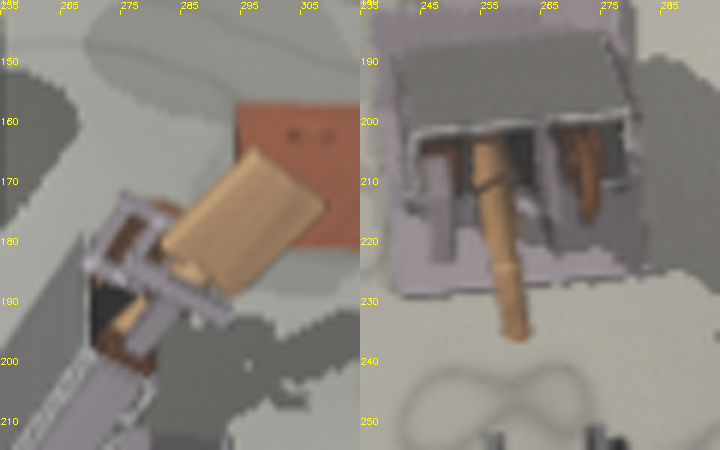

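The paddle now leans on the lower wall, blade up among the three utensils, and the gripper is clear. I'll check that everything is still, then hand in.

Emit:
{"method": "arm_command", "body": {
  "commands": "0 0 0 0 0 0;0 0 0 0 0 0;0 0 0 0 0 0;0 0 0 0 0 0;0 0 0 0 0 0;0 0 0 0 0 0;0 0 0 0 0 0;0 0 0 0 0 0"
}}

```text
t: 14.4
tcp_pos: [468.1, 66.3, 318.5]
tool_rot: [-179.8, -29.9, 4.3]
force: [-0.1, 0.3, -0.6]
grip_width: 30.0
```

```bash
python3 - <<'E'
from h import *
np.set_printoptions(precision=1,suppress=True)
# paddle axis fit: blade top centre from both views (side (302.5,169)mid of top edge, top (259.7,235))
X=tri([302.3,169],[259.7,235.5]);l=(X-[638,64,32])@TR(4.3);print("tip local",l,proj("side",X),proj("top",X))
a=manip.grab_frame("side").astype(int);
import time
for _ in range(8): manip.grab_frame("top")
b=manip.grab_frame("side").astype(int);print("max diff trough area",abs(a-b)[140:240,235:320].max(),"state",manip.read_state()["t"])
o=cv2.imread("pics/side0.png")[:,:,::-1].astype(int)
for n,(x0,y0,x1,y1) in dict(tagine=(235,260,340,356),ladle=(130,220,218,243),steamer=(200,135,258,188)).items():print(n,abs(b-o)[y0:y1,x0:x1].mean())
if abs(a-b)[140:240,235:320].max()<25: manip.close_job();print("closed")
E
```

```text
tip local [-26.3  15.4 199. ] [[305.4 169.3]] [[259.7 232.4]]
max diff trough area 8 state 14.9
tagine 5.548544973544973
ladle 1.0024703557312253
steamer 0.9968553459119497
the job is handed in; nothing more can be done
closed
```

The paddle stands blade up in the trough, with its handle between the masher and the slotted turner. I lifted it from the block by the blade, tilted it to the trough's 30° and lowered it by hand. I stopped when the force rose to about 11 N as the foot met the floor, then let go and backed out. The job was handed in at about 15 s of the 58 s allowed.

**Last checks:**
- **Foot:** just before release it was at about −1 mm from the floor, with y about +15 mm in the trough frame.
- **Lean:** after release the paddle settled onto the lower wall. The tip is at about (−26, 15, 199) mm in the trough frame, a lean of roughly 7° against the 23° limit. That tip fit was loose, about 3 px off.
- **At rest:** two side pictures about 0.5 s apart showed no motion in the trough, and the three utensils were still in place.
- **Bystanders:** the steamer and ladle areas look unchanged. The tagine area differs by 5.5 grey levels on average. I put that down to the arm or its shadow, since the arm never went near it, but I did not look again.

**What disagreed:**
- **Tool length:** the fingertips were about 31 mm farther back along the tool axis than `tcp_to_tips` says. A trial pinch in air confirmed this, so I corrected for it.
- **Picture budget:** I viewed 12 pictures, two past the budget of 10.

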